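# Slide a slotted load disc onto the rub tester's stem and turn it crosswise

## Robot

A 7-joint arm with a two-finger parallel gripper is mounted at the origin on a cart in front of the work surface, level with it; the furniture and walls round the work are solid. World frame = base frame: x ahead of the robot, y to its left, z up, the work surface at z = 0. Lengths are in m, angles in rad, forces in N, time in s.
With the tool pointing down it reaches from about 0.4 to 0.875 m from the base axis. Payload 6.5 kg.
Tool frame: the origin (TCP) lies midway between the tips of the shut fingers; the grasp point (between the pads) lies behind it (manip.grip_depth is the z of the grasp point in the tool frame, in m); z points along the fingers, y is the direction in which the jaws open and shut (so a half turn about z gives the same grasp; the last joint's range is limited). The gripper opens to 85 mm and grips with 20 to 120 N. Pads are 22 mm wide; open, the fingers measure 114 mm over their backs; the gripper's body (76 mm by 85 mm) begins 54 mm behind the grasp point. The pads swing forward as they close: fully open they stand 13 mm farther back than shut.
Start: joints at [1.276, 0.536, -0.004, 1.538, 0.003, 1.067, -0.071], TCP at [0.147, -0.633, 0.2] pointing down, gripper open.
Joint ranges: [-2.7, 2.7], [-0.37, 2.16], [-1.27, 1.26], [0.24, 2.4], [-1.31, 4.45], [0.19, 1.91], [-2.76, 2.76]. Speed limits (rad/s): [2.39, 2.39, 3.14, 3.14, 3.14, 3.14, 3.14].

## Interface

Orientations are given as a rotation vector (axis times angle).
In Python, from plant import manip gives the robot as it stands. Calls block until the motion is done:
- manip.reach(position, orientation): joint-space move of the TCP to a pose.
- manip.servo_line(position, orientation=None, velocity=0.15, guard=None): straight line of the TCP; orientation=None keeps the orientation; velocity is the mean speed in m/s. With guard (N) it stops when the force on the tool has changed by that much, and returns True; else False.
- manip.set_joints(angles): joint-space move.
- manip.grip(opening, grip_force=None): opening from 0.0 (shut) to 1.0 (fully open); grip_force is the grip in N (None keeps the last); returns when the fingers have stopped.
- manip.sleep(seconds).
- manip.solve_ik(position, orientation): joint angles nearest the present ones, or None.
- manip.capture(name): name is "scene" or "top" or "wrist"; returns a dict with "pixels" (480x640x3 uint8, red, green, blue), "mtx" (3x3 intrinsics, pixels), "origin" and "rotation" of the camera in the world; the wrist camera has in their place "mount" (4x4, takes a point from camera to tool coordinates, whose origin is the TCP and whose axes are the flange's). Camera axes: x right, y down, z forward; pixel columns grow to the right and rows downward; lengths in m; the calibration is good to about 2 mm. The wrist camera is an equidistant fisheye: a pixel r from the principal point sees the ray r / f radians off the axis. A picture is of the moment at which its call begins: read the wrist's pose just before it. There is no depth.
A pose or a line that the arm cannot do raises manip.MotionError and nothing moves.
- manip.hand_in(): hands the job in, once; it reports no verdict.
Readings, each from a call of its own:
- manip.current_time_s(): time.
- manip.current_q(): joint angles.
- manip.current_joint_velocities(): joint speeds.
- manip.current_effort(): joint torques, N m.
- manip.current_eef_pos(): TCP position.
- manip.current_orientation(): TCP orientation.
- manip.current_contact_force(): force on the tool from outside, world axes, zero at the start.
- manip.current_moment(): the same for the moment, N m.
- manip.current_finger_gap(): opening from 0.0 (shut) to 1.0 (fully open).
Only numpy, scipy, OpenCV 4.12 (cv2) and the standard library are available. Lean on these libraries where they do the work, as an engineer would, in place of code of your own. Each camera call takes 0.05 s, during which the arm holds its last target.

## Task

Load the ink-rub tester: take the brass slotted disc and slide it sideways onto the tester's stem from the open front, slot leading, under the stem's button head, and seat it fully on the small disc already there. Then, with it seated, give it a quarter turn on the stem (either way) so that its slot lies crosswise to the slot of the disc beneath, and let go. Feel your way and never push hard on the tester (stay well below 25 N), and leave the black disc where it is.

Things in the scene. Friction and masses are not known exactly. Their poses are not given: they have to be found in the camera images.
- stand: Ink-rub tester, fixed: grey base plate 130 x 180 mm, top at z = 16 mm; blue brackets (to z = 37 mm) 71 mm to either side of its middle carry cross rods with a cross-slide and its stem, clamped where last set. Origin: underside centre of the plate, z up, -x out of the open front (towards the robot), y along the rods. Stem axis: x and y each anywhere in -8..+8 mm, NOT measured: see or feel it.
- rim_level (a point): Point fixed to the tester (not to its slide), 52 mm above its origin: level of the top rim of the dark steel disc, 44 mm in diameter, clamped on the stem's foot. That disc has a round recess in its top, 34 mm wide and 4.5 mm deep, and an 11 mm slot pointing to the tester's +x. A brass disc seated in it has its origin 4 mm below this point's level; lying un-nested, level with it.
- head_level (a point): Point fixed to the tester (not to its slide), 83 mm above its origin: level of the underside of the button head (18 mm in diameter, 8 mm high) on the upright 8 mm stem. To pass between rim and head, a brass disc's origin must be 52 to 61 mm above the tester's origin. The stem does not give.
- brass_disc: Loose brass slotted disc to load, 0.25 to 0.5 kg: plate 60 mm across, 18 mm thick, with two upright grip flats 52 mm apart (facing +y and -y, 30 mm long), on a boss 30 mm across and 4 mm high with a bevelled edge. Origin: centre of the boss's underside (plate z = 4 to 22 mm). The slot is 11 mm wide, open to +x, and ends in a half circle round the origin: 1.5 mm of play round the stem.
- brass_mouth (a point): Point in the mouth of the brass disc's slot: 25 mm from its origin along its +x, 13 mm above its underside. From 14 mm to 26.5 mm from the origin the slot flares evenly from 11 mm to 28 mm wide, so a stem up to 10 mm off line meets a slanted wall and is led in.
- black_disc: Loose black slotted disc of the same shape and size as the brass one, same frame. Not needed: leave it.
Not all that is in view belongs to the job. Of the things shaped like the brass_disc, the brass one is meant.

How it is judged:
On the way:
1. the brass disc is on the stem, seated in the lower disc, its slot still lined up with the lower slot as it came in from the front (within 0.4 rad) (z of brass_disc in the frame of stand between 0.0455 and 0.0502 m and x of brass_disc in the frame of stand between -0.0115 and 0.0115 m and y of brass_disc in the frame of stand between -0.0115 and 0.0115 m and angle between brass_disc's own z axis and vertical below 0.08 rad and angle between the x axis of brass_disc and the x axis of stand, either way round below 0.4 rad and x of brass_mouth in the frame of stand above 0.006 m), for 0.1 s.
At the end, for the whole second after the job is handed in: The brass disc is nested on the lower disc on the stem (origin 45.5 to 50.2 mm above the stand's origin, and at most 11.5 mm from it in its x and in its y, which nesting ensures), level within 0.08 rad, its slot at least 1.1 rad (63 degrees) from the line of the lower slot, at rest (z of brass_disc in the frame of stand between 0.0455 and 0.0502 m and x of brass_disc in the frame of stand between -0.0115 and 0.0115 m and y of brass_disc in the frame of stand between -0.0115 and 0.0115 m and angle between brass_disc's own z axis and vertical below 0.08 rad and angle between the x axis of brass_disc and the x axis of stand, either way round above 1.1 rad and linear speed of brass_disc below 0.01 m/s); the robot touches nothing.
It fails at once if something pushes on the tester with more than 25 N (contact force between stand and anything else above 25 N).
It fails at once if the black disc is moved more than 20 mm (distance of black_disc from where it was at the start of the episode above 0.02 m).
It also fails if it takes over 70 s, if anything falls off the work surface, if the arm or the gripper's body presses on something with over 40 N, if the wrist force passes 120 N, or if a joint passes its speed limit or range.

## Working session

There is one attempt and no reset: what is moved stays moved. The work goes in short steps, each a Python script; the robot and the scene stay as the last script left them, time stands still between calls to the robot, and variables do not carry over. Pictures are saved under pics/ and viewed, and the job is handed in when it is done.

```bash
ls; mkdir -p pics
python3 - <<'E'
from plant import manip
import cv2
for n in("scene","top","wrist"):
    c=manip.capture(n); cv2.imwrite(f"pics/{n}0.png",c["pixels"][:,:,::-1]); print(n,{k:v for k,v in c.items() if k!="pixels"})
print(manip.grip_depth,manip.current_time_s(),manip.current_eef_pos(),manip.current_orientation())
E
```

```text
pics
scene {'mtx': array([[454.14045985,   0.        , 316.46870321],
       [  0.        , 454.14045985, 235.30109162],
       [  0.        ,   0.        ,   1.        ]]), 'origin': array([0.15026813, 0.4121221 , 0.62306064]), 'rotation': array([-0.95290578,  2.39174339, -1.14358047])}
top {'mtx': array([[501.39607106,   0.        , 315.99754317],
       [  0.        , 501.39607106, 244.65810336],
       [  0.        ,   0.        ,   1.        ]]), 'origin': array([ 0.5375891 , -0.07432714,  1.12647436]), 'rotation': array([-2.20193466,  2.16810848, -0.05261765])}
wrist {'mtx': array([[371.64829954,   0.        , 319.71969894],
       [  0.        , 371.64829954, 239.19706658],
       [  0.        ,   0.        ,   1.        ]]), 'mount': array([[-1.69364871e-05, -9.66352118e-01, -2.57222828e-01,
         6.42083693e-02],
       [ 9.99999999e-01, -4.83951462e-06, -4.76622231e-05,
         2.92678669e-04],
       [ 4.48136566e-05, -2.57222829e-01,  9.66352117e-01,
        -1.73295182e-01],
       [ 0.00000000e+00,  0.00000000e+00,  0.00000000e+00,
         1.00000000e+00]])}
-0.0187 0.15 [ 0.14730629 -0.63255604  0.19902747] [-3.11974629e+00 -3.58583644e-01  3.69824092e-04]
```

View pics/scene0.png

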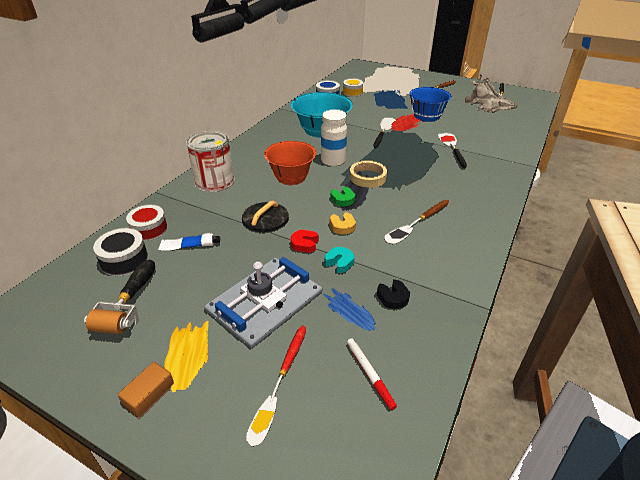

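View pics/top0.png

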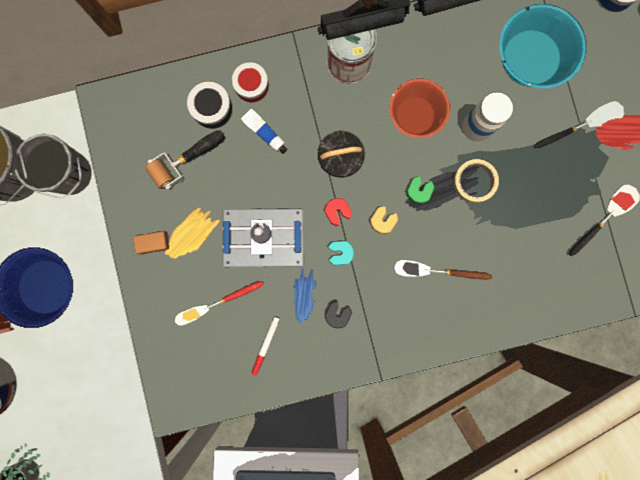

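View pics/wrist0.png

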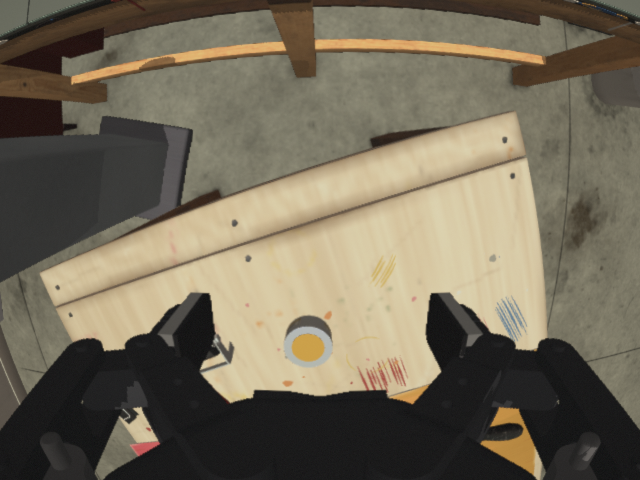

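```bash
cat > h.py <<'E'
from plant import manip
import numpy as np, cv2
from scipy.spatial.transform import Rotation as R
def ray(c,uv,pose=None):
    uv=np.atleast_2d(np.array(uv,float))
    K=c["mtx"]; d=np.c_[(uv[:,0]-K[0,2])/K[0,0],(uv[:,1]-K[1,2])/K[1,1],np.ones(len(uv))]
    if "mount" in c:
        r=np.hypot(d[:,0],d[:,1]); s=np.where(r>1e-9,np.sin(r)/np.maximum(r,1e-9),1)
        d=np.c_[d[:,0]*s,d[:,1]*s,np.cos(r)]
        p,o=pose; M=c["mount"]; Rt=R.from_rotvec(o).as_matrix()
        return Rt@M[:3,3]+p,(Rt@M[:3,:3]@d.T).T
    Rm=R.from_rotvec(c["rotation"]).as_matrix()
    return np.array(c["origin"]),(Rm@d.T).T
def onz(c,uv,z,pose=None):
    o,d=ray(c,uv,pose); t=(z-o[2])/d[:,2]; return o+d*t[:,None]
def project(c,P,pose=None):
    P=np.atleast_2d(P)
    if "mount" in c:
        p,o=pose; M=c["mount"]; Rt=R.from_rotvec(o).as_matrix(); Rm=Rt@M[:3,:3]; og=Rt@M[:3,3]+p
        q=(P-og)@Rm; th=np.arctan2(np.hypot(q[:,0],q[:,1]),q[:,2]); ph=np.arctan2(q[:,1],q[:,0])
        return np.c_[c["mtx"][0,2]+c["mtx"][0,0]*th*np.cos(ph),c["mtx"][1,2]+c["mtx"][1,1]*th*np.sin(ph)]
    Rm=R.from_rotvec(c["rotation"]).as_matrix(); q=(P-c["origin"])@Rm
    return np.c_[c["mtx"][0,2]+c["mtx"][0,0]*q[:,0]/q[:,2],c["mtx"][1,2]+c["mtx"][1,1]*q[:,1]/q[:,2]]
def pose(): return np.array(manip.current_eef_pos()),np.array(manip.current_orientation())
def snap(n,f):
    p=pose(); c=manip.capture(n); cv2.imwrite("pics/"+f,c["pixels"][:,:,::-1]); np.save("pics/"+f+".npy",dict(c=c,p=p),allow_pickle=True); return c,p
def load(f):
    d=np.load("pics/"+f+".npy",allow_pickle=True).item(); return d["c"],d["p"]
E
python3 - <<'E'
from h import *
t,_=snap("top","top1.png"); s,_=snap("scene","scene1.png")
im=cv2.imread("pics/top1.png")[180:340,190:450]; cv2.imwrite("pics/top1z.png",cv2.resize(im,None,fx=3,fy=3,interpolation=cv2.INTER_CUBIC))
im=cv2.imread("pics/scene1.png")[170:350,200:420]; cv2.imwrite("pics/scene1z.png",cv2.resize(im,None,fx=3.2,fy=3.2,interpolation=cv2.INTER_CUBIC))
for n,uv in dict(yellow=(384,220),red=(338,211),cyan=(341,253),green=(420,190),black=(338,314),stand=(263,238)).items():
    print(n,onz(t,uv,0.02))
E
```

```text
yellow [[ 0.66104556 -0.21024229  0.02      ]]
red [[ 0.67962604 -0.10818724  0.02      ]]
cyan [[ 0.58647036 -0.11603583  0.02      ]]
green [[ 0.72913352 -0.28952834  0.02      ]]
black [[ 0.45258653 -0.1111815   0.02      ]]
stand [[0.61707896 0.05708473 0.02      ]]
```

View pics/top1z.png

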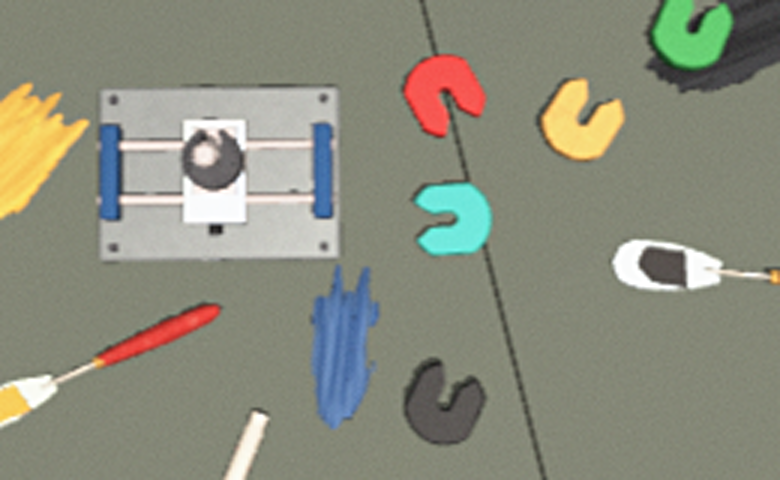

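View pics/scene1z.png

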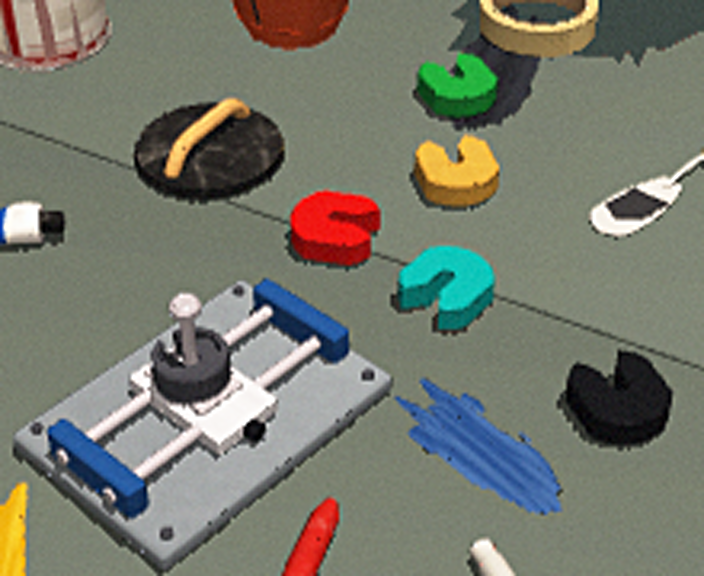

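```bash
cat >> h.py <<'E'
def ori(yaw): return (R.from_euler("z",yaw)*R.from_rotvec([np.pi,0,0])).as_rotvec()
E
python3 - <<'E'
from h import *
t,_=load("top1.png"); s,_=load("scene1.png")
def blob(c,lo,hi,near=None):
    hsv=cv2.cvtColor(c["pixels"],cv2.COLOR_RGB2HSV); m=cv2.inRange(hsv,lo,hi)
    n,l,st,ce=cv2.connectedComponentsWithStats(m)
    i=[i for i in range(1,n) if st[i,4]>40]
    return [(ce[k].round(1),st[k].tolist(),l==k) for k in i]
for c in(t,s):
    for b in blob(c,(15,90,120),(30,255,255)): print("yellow",b[0],b[1])
    for b in blob(c,(100,120,60),(120,255,255)): print("blue",b[0],b[1])
    for b in blob(c,(0,0,130),(180,40,190)): print("grey",b[0],b[1])
for yaw in np.radians([0,90,-90,180,-30,150]):
    for p in ([.617,.057,.08],[.66,-.21,.1]):
        q=manip.solve_ik(p,ori(yaw)); print(round(np.degrees(yaw)),p,None if q is None else np.round(q,2))
E
```

```text
yellow [357.4  50.3] [353, 47, 10, 8, 63]
yellow [340.4 151.5] [320, 147, 42, 12, 202]
yellow [483.4 165.5] [466, 159, 33, 25, 95]
yellow [463.4 184.6] [455, 160, 28, 43, 101]
yellow [190.2 233.7] [165, 207, 55, 52, 1436]
yellow [383.  220.6] [370, 206, 28, 28, 487]
yellow [190.6 314.6] [183, 309, 17, 12, 142]
blue [476.  127.6] [469, 112, 23, 24, 102]
blue [266.2 133. ] [257, 124, 20, 20, 218]
blue [226.4 237. ] [224, 222, 6, 31, 178]
blue [297.  236.5] [295, 222, 5, 30, 150]
blue [ 33.5 286.6] [0, 248, 72, 79, 4607]
blue [304.6 293.6] [297, 270, 15, 50, 324]
blue [296.7 293.1] [295, 279, 5, 34, 90]
grey [463.3 219.7] [298, 2, 342, 393, 56010]
grey [228.6 253.4] [84, 34, 297, 403, 60956]
grey [600.7  91.6] [569, 59, 71, 63, 1552]
grey [586.9 127.7] [578, 124, 17, 9, 58]
grey [  6.8 145.5] [0, 129, 11, 36, 80]
grey [ 44.5 163.4] [15, 133, 56, 60, 384]
grey [619.1 170.7] [597, 144, 43, 65, 1557]
grey [ 23.  166.4] [20, 155, 7, 23, 43]
grey [171.7 171.3] [164, 159, 18, 29, 118]
grey [240.6 236.7] [231, 230, 23, 15, 284]
grey [ 69.4 293.5] [58, 269, 16, 50, 50]
grey [365.  399.6] [349, 
[... 2624 characters left out ...]
.48  0.13  0.95 -1.42]
90 [0.617, 0.057, 0.08] [ 0.24  0.71 -0.59  1.68  0.48  0.9  -0.54]
90 [0.66, -0.21, 0.1] [ 0.55  0.77 -0.48  1.46  0.39  1.01 -0.03]
-90 [0.617, 0.057, 0.08] [ 0.52  0.92 -1.08  1.67  0.89  1.13  2.33]
-90 [0.66, -0.21, 0.1] [ 0.09  0.73  0.24  1.5  -0.2   0.94 -2.75]
180 [0.617, 0.057, 0.08] [ 0.37  0.78 -0.79  1.67  0.65  0.97  0.91]
180 [0.66, -0.21, 0.1] [ 0.67  0.83 -0.7   1.45  0.57  1.07  1.42]
-30 [0.617, 0.057, 0.08] [ 0.01  0.64 -0.24  1.7   0.19  0.83 -2.41]
-30 [0.66, -0.21, 0.1] [ 0.24  0.71  0.    1.49 -0.    0.94 -1.85]
150 [0.617, 0.057, 0.08] [ 0.33  0.75 -0.72  1.68  0.59  0.94  0.43]
150 [0.66, -0.21, 0.1] [ 0.64  0.81 -0.65  1.46  0.53  1.05  0.93]
```

Run:
```python
from h import *
manip.reach([.655,-.21,.22],ori(np.radians(150)))
c,p=snap("wrist","w1.png"); print(p,manip.current_q(),manip.current_time_s())
print(project(c,[[.66,-.21,.022]],p))
```

```text
(array([ 0.65445195, -0.21168666,  0.2198086 ]), array([-8.16799055e-01, -3.03321153e+00,  1.57996190e-03])) [ 0.64930733  0.67440563 -0.65990413  1.37439586  0.41852499  1.23353054
  1.00311603] 2.65
[[324.74076331 210.91651874]]
```

View pics/w1.png

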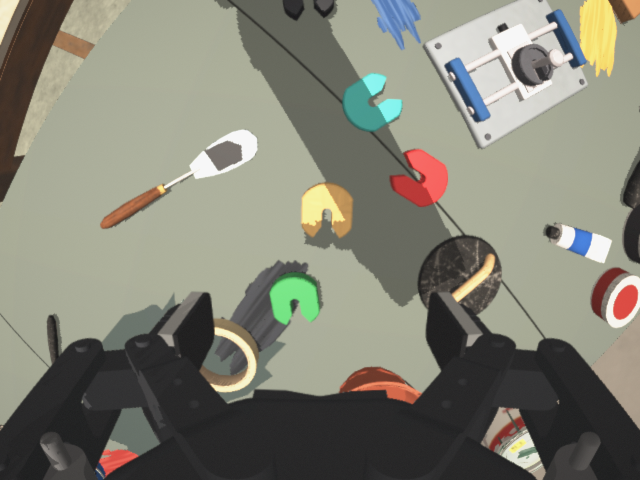

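Run:
```python
from h import *
im=cv2.imread("pics/w1.png")[165:265,270:390]; cv2.imwrite("pics/w1z.png",cv2.resize(im,None,fx=6,fy=6,interpolation=cv2.INTER_CUBIC))
```

```text
(no output)
```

View pics/w1z.png

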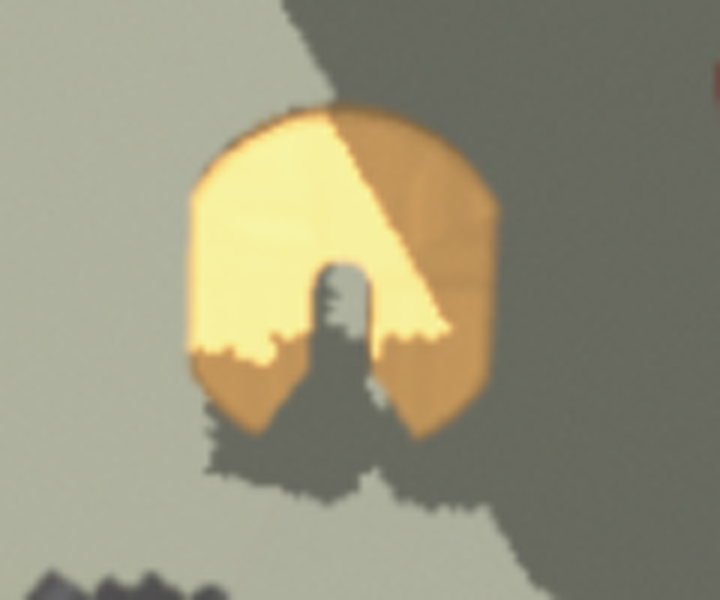

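Run:
```python
from h import *
c,p=load("w1.png")
z=np.array([(190,194),(190,378),(498,207),(488,384),(343,262),(312,300),(372,300),(340,104)])
uv=(z+.5)/6-.5+[270,165]
P=onz(c,uv,.022,p)
print(P.round(4))
o=P[:4].mean(0); print("ctr",o,"len",np.linalg.norm(P[0]-P[1]),np.linalg.norm(P[2]-P[3]),"wid",np.linalg.norm(P[0]-P[2]),np.linalg.norm(P[1]-P[3]))
for a,b in((0,1),(2,3)): d=P[b]-P[a]; print(np.degrees(np.arctan2(d[1],d[0])))
d=P[2]+P[3]-P[0]-P[1]; print(np.degrees(np.arctan2(d[1],d[0])))
print("slot end/arc rel",np.linalg.norm(P[4]-o),np.linalg.norm(P[7]-o))
t,_=load("top1.png"); b=cv2.inRange(cv2.cvtColor(t["pixels"],cv2.COLOR_RGB2HSV),(15,90,120),(30,255,255))
cs,_=cv2.findContours(b[200:240,365:405],0,1)
k=max(cs,key=cv2.contourArea).reshape(-1,2)+[365,200]; (cc,r)=cv2.minEnclosingCircle(k.astype(np.float32)); print(cc,r,onz(t,cc,.018))
# stand in wrist view
s=cv2.imread("pics/w1.png")[0:160,400:620]; cv2.imwrite("pics/w1s.png",cv2.resize(s,None,fx=3.6,fy=3.6,interpolation=cv2.INTER_CUBIC))
```

```text
[[ 0.6356 -0.2233  0.022 ]
 [ 0.663  -0.2395  0.022 ]
 [ 0.6635 -0.1795  0.022 ]
 [ 0.6895 -0.1959  0.022 ]
 [ 0.6586 -0.2069  0.022 ]
 [ 0.6617 -0.2147  0.022 ]
 [ 0.6668 -0.2059  0.022 ]
 [ 0.6351 -0.1939  0.022 ]]
ctr [ 0.66289209 -0.20955561  0.022     ] len 0.031786140091342244 0.0306991106402594 wid 0.05188745398519893 0.051046884977129545
-30.745632362038616
-32.27348108309969
58.09274089931483
slot end/arc rel 0.00503600393747678 0.031884365058023056
(383.7772216796875, 219.42079162597656) 13.942312240600586 [[ 0.66255249 -0.20998467  0.018     ]]
```

View pics/w1s.png

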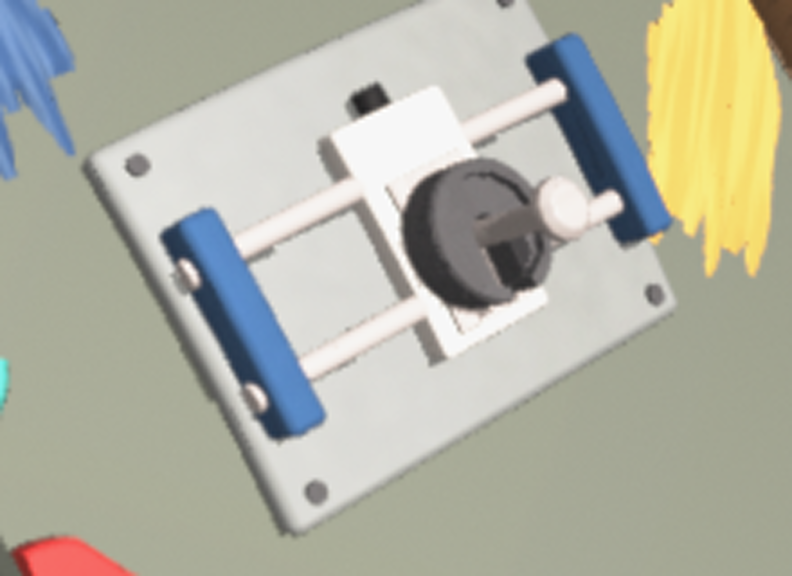

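Run:
```python
from h import *
manip.reach([.617,.055,.25],ori(np.pi))
c,p=snap("wrist","w2.png"); print(p,manip.current_q(),manip.current_time_s())
print(project(c,[[.617,.057,.05]],p))
s=cv2.imread("pics/w2.png")[100:280,200:440]; cv2.imwrite("pics/w2z.png",cv2.resize(s,None,fx=3.3,fy=3.3,interpolation=cv2.INTER_CUBIC))
```

```text
(array([0.61765447, 0.05205175, 0.24946112]), array([-6.80801726e-03, -3.14127451e+00,  2.66318584e-03])) [ 0.40811809  0.57384731 -0.8382349   1.53240962  0.44302703  1.23497575
  1.06743459] 3.75
[[325.32459664 206.47138923]]
```

View pics/w2z.png

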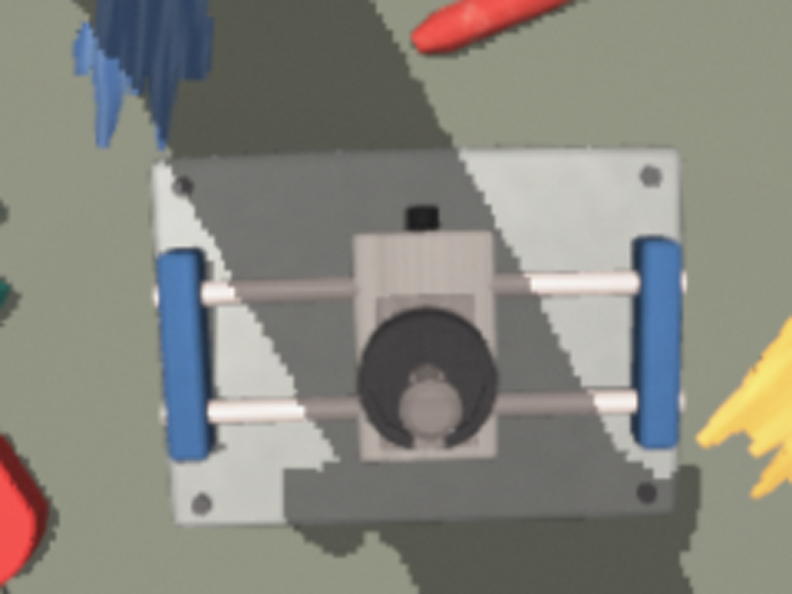

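Run:
```python
from h import *
c,p=load("w2.png")
f=lambda z:(np.array(z,float)+.5)/3.3-.5+[200,100]
S=onz(c,f([(182,186),(651,176),(202,504),(647,492)]),.016,p); print(S.round(4)); 
C=onz(c,f([(153,163),(680,150),(177,524),(672,512)]),.016,p); print(C.round(4),C.mean(0))
for Q in(S,C):
  for a,b in((0,1),(2,3),(0,2),(1,3)): d=Q[b]-Q[a]; print(np.linalg.norm(d).round(4),np.degrees(np.arctan2(d[1],d[0])).round(2),end="; ")
  print(Q.mean(0))
B=onz(c,f([(182,247),(656,238),(188,458),(658,445)]),.037,p);print("br",B.round(4),B.mean(0))
H=onz(c,f([(430,406)]),.091,p);D=onz(c,f([(428,378),(358,378),(498,378),(428,308)]),.052,p);print("head",H,"rim",D)
c1,p1=load("w1.png"); g=lambda z:(np.array(z,float)+.5)/3.6-.5+[400,0]
print("w1 head",onz(c1,g([(564,208)]),.09,p1),"w1 scr",onz(c1,g([(137,165),(316,492),(654,294),(506,0)]),.016,p1).round(4))
t,_=load("top1.png"); print("top head",onz(t,[(190+207.5/3-.3,180+152/3-.3)],.091),"rim",onz(t,[(190+213/3-.3,180+159/3-.3)],.052))
s,_=load("scene1.png"); print("scene head",onz(s,[(200+185/3.2,170+308/3.2)],.088))
```

```text
[[ 0.5658 -0.0198  0.016 ]
 [ 0.5627  0.1364  0.016 ]
 [ 0.676  -0.0169  0.016 ]
 [ 0.6723  0.1389  0.016 ]]
[[ 0.5577 -0.0294  0.016 ]
 [ 0.5536  0.1462  0.016 ]
 [ 0.6834 -0.0263  0.016 ]
 [ 0.6797  0.1484  0.016 ]] [0.61860075 0.05973485 0.016     ]
0.1562 91.13; 0.1559 91.36; 0.1103 1.46; 0.1096 1.31; [0.619176   0.05966115 0.016     ]
0.1757 91.34; 0.1747 91.19; 0.1257 1.44; 0.1261 0.98; [0.61860075 0.05973485 0.016     ]
br [[ 0.5845 -0.0166  0.037 ]
 [ 0.5819  0.1341  0.037 ]
 [ 0.6538 -0.0173  0.037 ]
 [ 0.65    0.1374  0.037 ]] [0.61753454 0.05940377 0.037     ]
head [[0.62488552 0.06068184 0.091     ]] rim [[0.62463652 0.06105362 0.052     ]
 [0.62454648 0.03949791 0.052     ]
 [0.62467046 0.0826687  0.052     ]
 [0.60287507 0.06103796 0.052     ]]
w1 head [[0.62651727 0.05839276 0.09      ]] w1 scr [[ 0.566  -0.0198  0.016 ]
 [ 0.676  -0.0172  0.016 ]
 [ 0.6725  0.1387  0.016 ]
 [ 0.5638  0.1366  0.016 ]]
top head [[0.62772946 0.05759304 0.091     ]] rim [[0.62614311 0.05849541 0.052     ]]
scene head [[0.62463128 0.06297908 0.088     ]]
```

Run:
```python
from h import *
o=ori(np.radians(148.2))
x,y=.6628,-.2096
manip.reach([x,y,.14],o); print(pose()); manip.sleep(.2); print(pose(),R.from_rotvec(pose()[1]).as_euler("zyx",degrees=True))
print(manip.servo_line([x,y,.0],o,velocity=.12,guard=8)); manip.sleep(.2); print(pose(),manip.current_contact_force())
c,p=snap("wrist","w3.png"); print(manip.current_time_s())
```

```text
(array([ 0.66386928, -0.20623465,  0.14119473]), array([0.85423986, 3.02190628, 0.00368827]))
(array([ 0.66356453, -0.20749314,  0.14097382]), array([8.55831897e-01, 3.02154868e+00, 1.29364114e-03])) [-1.48371234e+02  7.77853128e-02 -1.79972971e+02]
False
(array([ 0.66321417, -0.20976698,  0.00067402]), array([ 8.60548275e-01,  3.02037388e+00, -1.06540503e-04])) [-0.41296428 -0.31445114 -0.38699221]
6.6333
```

View pics/w3.png

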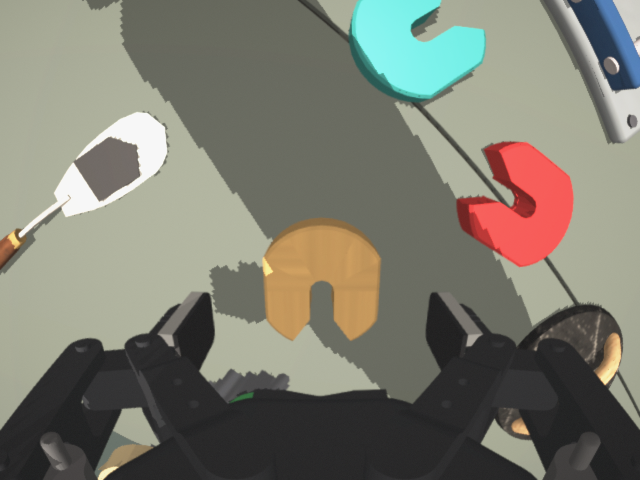

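Run:
```python
from h import *
c,p=load("w3.png")
print(project(c,[[.6628,-.2096,.022],[.6628,-.2096,.0187],[.6628,-.2096,.03]],p))
s=cv2.imread("pics/w3.png")[200:380,180:460]; cv2.imwrite("pics/w3z.png",cv2.resize(s,None,fx=2.8,fy=2.8,interpolation=cv2.INTER_CUBIC))
```

```text
[[321.26134919 292.50638554]
 [321.22796828 289.63186875]
 [321.34741106 299.93209623]]
```

View pics/w3z.png

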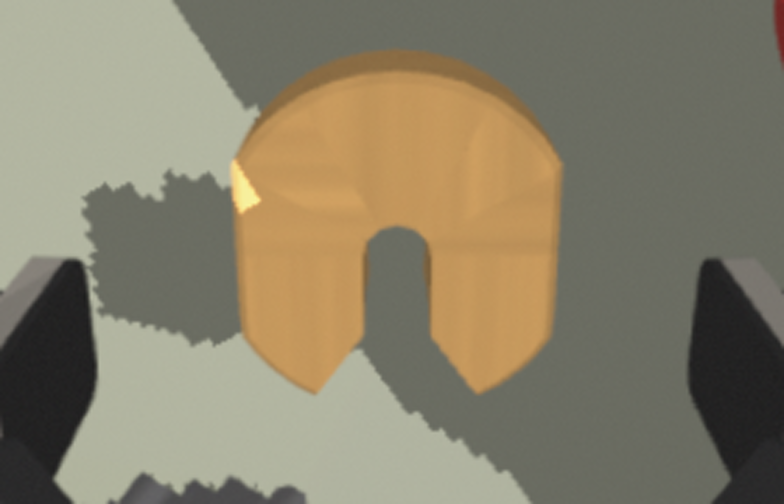

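Run:
```python
from h import *
c,p=load("w3.png")
P=onz(c,(np.array([(234,162),(561,165),(245,335),(552,335)])+.5)/2.8-.5+[180,200],.022,p)
print(P.round(4),P.mean(0)); d=P[1]+P[3]-P[0]-P[2]; print(np.degrees(np.arctan2(d[1],d[0]))); d=P[2]+P[3]-P[0]-P[1]; print(np.degrees(np.arctan2(d[1],d[0])))
m=P.mean(0); o=ori(np.radians(148.2))
manip.servo_line([m[0],m[1],-.001],o,velocity=.05,guard=8)
manip.grip(0.0,60); manip.sleep(.1); print(manip.current_finger_gap(),pose(),manip.current_contact_force())
c,p=snap("wrist","w4.png"); print(manip.current_time_s())
```

```text
[[ 0.6357 -0.2224  0.022 ]
 [ 0.6628 -0.1797  0.022 ]
 [ 0.6613 -0.2379  0.022 ]
 [ 0.688  -0.1951  0.022 ]] [ 0.66197833 -0.20875883  0.022     ]
57.865647838050464
-31.40561553110931
0.0026973916036769716 (array([ 0.66197901, -0.20877291, -0.00099759]), array([-8.60697875e-01, -3.02138944e+00,  9.17492124e-06])) [ 0.67831704 -0.35889928  0.64124335]
7.8
```

View pics/w4.png

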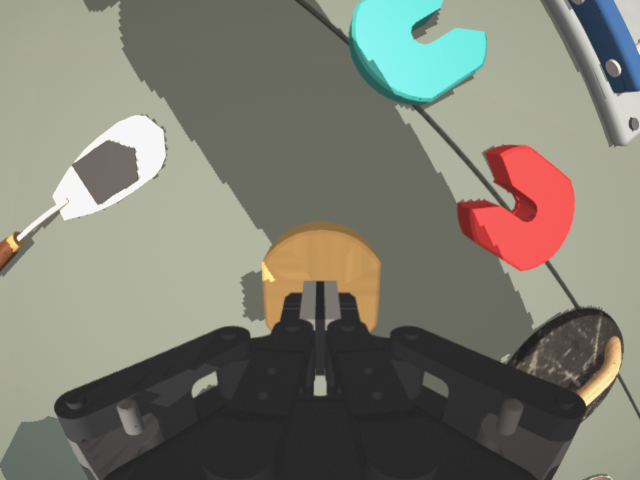

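Run:
```python
from h import *
c,p=load("w4.png"); Rt=R.from_rotvec(p[1]).as_matrix()
for x in(-.011,0,.011):
  for z in (0,-.0187,-.03,-.04): print(x,z,project(c,p[0]+Rt@[x,0,z],p).round(1))
s=cv2.imread("pics/w4.png")[200:420,200:440]; cv2.imwrite("pics/w4z.png",cv2.resize(s,None,fx=2.7,fy=2.7,interpolation=cv2.INTER_CUBIC))
d,_=snap("scene","s4.png"); print(project(d,p[0]))
s=cv2.imread("pics/s4.png")[60:280,250:490]; cv2.imwrite("pics/s4z.png",cv2.resize(s,None,fx=2.7,fy=2.7,interpolation=cv2.INTER_CUBIC))
```

```text
-0.011 0 [[321.2 296.6]]
-0.011 -0.0187 [[321.4 312.9]]
-0.011 -0.03 [[321.5 324.4]]
-0.011 -0.04 [[321.6 335.8]]
0 0 [[321.2 276.4]]
0 -0.0187 [[321.4 291.1]]
0 -0.03 [[321.5 301.5]]
0 -0.04 [[321.6 311.9]]
0.011 0 [[321.2 255.4]]
0.011 -0.0187 [[321.4 268.1]]
0.011 -0.03 [[321.6 277.2]]
0.011 -0.04 [[321.7 286.4]]
[[342.69128386 227.6956891 ]]
```

View pics/w4z.png

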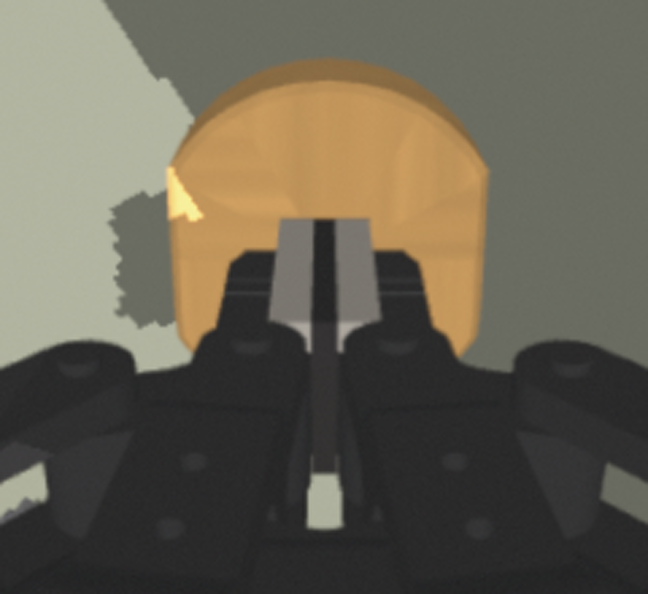

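View pics/s4z.png

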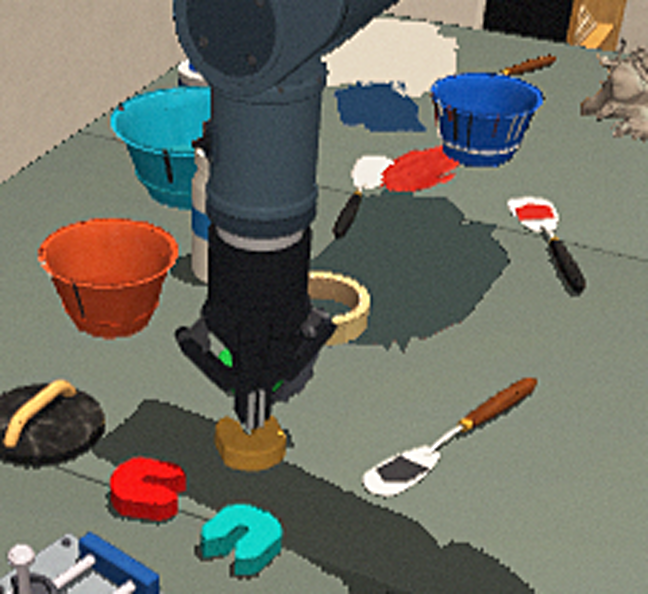

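Run:
```python
from h import *
m=[.66198,-.20876]; o=ori(np.radians(148.3))
manip.grip(1.0); 
print(manip.servo_line([*m,-.022],o,velocity=.04,guard=4)); manip.sleep(.1); print(pose(),manip.current_contact_force(),manip.current_finger_gap())
c,p=snap("wrist","w5.png"); snap("scene","s5.png"); print(manip.current_time_s())
s=cv2.imread("pics/s5.png")[60:280,250:490]; w=cv2.imread("pics/w5.png")[160:380,180:460]
cv2.imwrite("pics/z5.png",np.hstack([cv2.resize(s,(400,367)),cv2.resize(w,(400,367))]))
```

```text
False
(array([ 0.66227768, -0.20876903, -0.02169686]), array([8.57911178e-01, 3.02161925e+00, 1.30580316e-04])) [ 1.01535301 -0.23114799 -0.33788019] 1.0001902694995333
9.5083
```

View pics/z5.png

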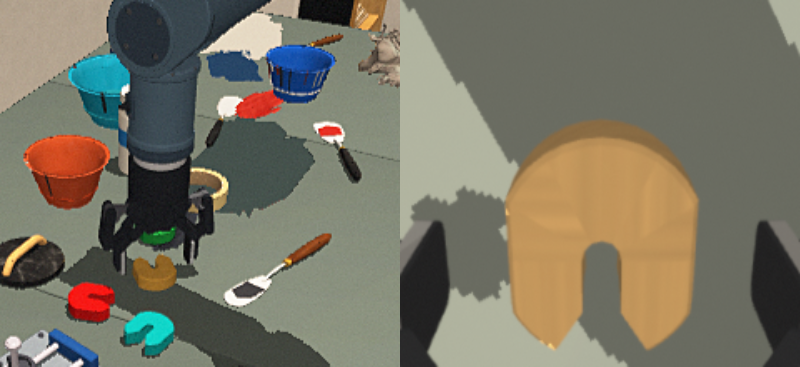

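Run:
```python
from h import *
m=[.66198,-.20876]; o=ori(np.radians(148.3))
g=manip.servo_line([*m,-.034],o,velocity=.03,guard=4); manip.sleep(.1); print(g,pose(),manip.current_contact_force())
c,p=snap("wrist","w6.png"); print(manip.current_time_s())
```

```text
False (array([ 0.66211271, -0.20871384, -0.03390605]), array([8.57990576e-01, 3.02197645e+00, 1.44108663e-04])) [-0.35355671  0.26712262 -0.39872343]
10.2083
```

View pics/w6.png

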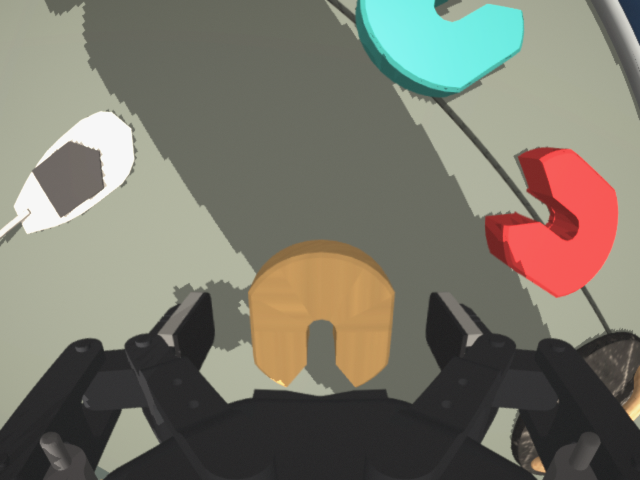

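Run:
```python
from h import *
manip.grip(0.0,50); manip.sleep(.1); print(manip.current_finger_gap(),pose(),manip.current_contact_force())
c,p=snap("wrist","w7.png"); snap("scene","s7.png"); print(manip.current_time_s())
s=cv2.imread("pics/s7.png")[60:280,250:490]; w=cv2.imread("pics/w7.png")[160:420,160:480]
cv2.imwrite("pics/z7.png",np.hstack([cv2.resize(s,(400,367)),cv2.resize(w,(400,325))[:325].copy() if 0 else cv2.resize(w,(400,367))]))
```

```text
0.6004936775903765 (array([ 0.66230674, -0.20883181, -0.03358017]), array([ 8.57890198e-01,  3.02153394e+00, -5.79752571e-05])) [-0.71137081 -0.07902922  5.00237569]
10.825
```

View pics/z7.png

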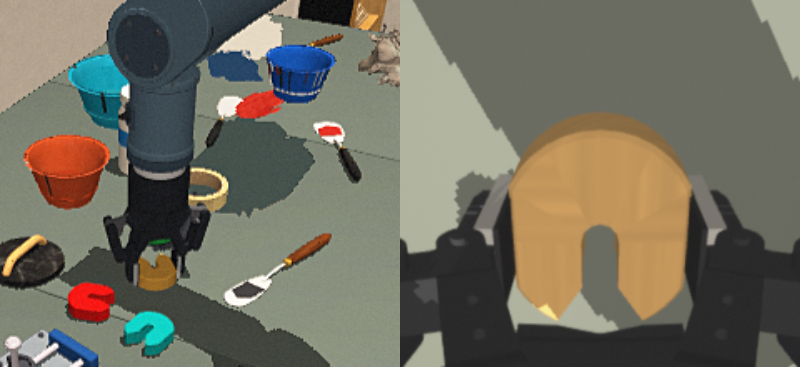

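Run:
```python
from h import *
m=[.66198,-.20876]; o=ori(np.radians(148.3))
manip.servo_line([*m,.09],o,velocity=.1); manip.sleep(.2); print(pose(),manip.current_contact_force(),manip.current_moment(),manip.current_finger_gap())
c,p=snap("wrist","w8.png"); print(manip.current_time_s())
w=cv2.imread("pics/w8.png")[220:420,200:440];cv2.imwrite("pics/w8z.png",cv2.resize(w,None,fx=3,fy=3,interpolation=cv2.INTER_CUBIC))
```

```text
(array([ 0.66170489, -0.20865146,  0.08949433]), array([-8.57652789e-01, -3.02143394e+00, -8.43288887e-05])) [-0.29311479 -0.34230826 -3.59876512] [0.017208   0.01534778 0.00927599] 0.5994835753894991
12.4667
```

View pics/w8z.png

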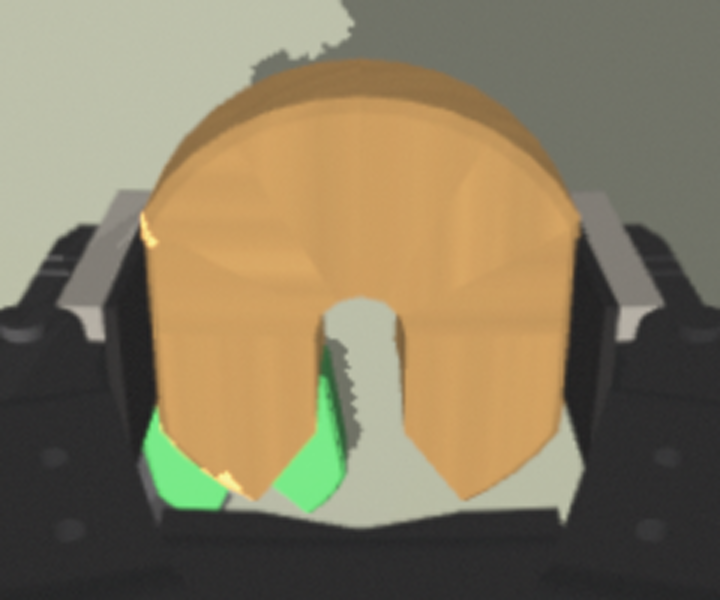

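Run:
```python
from h import *
c,p=load("w8.png"); Rt=R.from_rotvec(p[1]).as_matrix()
P=onz(c,(np.array([(147,217),(579,217),(163,432),(559,432),(361,297)])+.5)/3-.5+[200,220],p[0][2]+.0557,p)
T=(P-p[0])@Rt; print(T.round(4),T[:4].mean(0)); 
print(np.degrees(np.arctan2(*(T[1]+T[3]-T[0]-T[2])[[0,1]])),np.degrees(np.arctan2(*(T[2]+T[3]-T[0]-T[1])[[1,0]])))
```

```text
[[ 0.0151 -0.0254 -0.0557]
 [ 0.0151  0.0246 -0.0557]
 [-0.0149 -0.0257 -0.0557]
 [-0.0149  0.0244 -0.0557]
 [ 0.005  -0.0007 -0.0557]] [ 0.00010202 -0.00054529 -0.05569985]
-0.024371318811176632 -179.56138329342411
```

```bash
cat >> h.py <<'E'
PSI=np.radians(1.3); U=np.array([np.cos(PSI),np.sin(PSI)]); V=np.array([-np.sin(PSI),np.cos(PSI)])
STEM=np.array([.6249,.0613])   # TCP xy for disc origin on stem
ZO=-.0337                      # TCP z minus disc origin z
def tgt(a,b,zd): return [*(STEM+a*U+b*V),zd+ZO]
def rel():
    p=np.array(manip.current_eef_pos()); d=p[:2]-STEM; return np.round([d@U*1e3,d@V*1e3,(p[2]-ZO)*1e3],2)
E
python3 - <<'E'
from h import *
o=ori(np.pi+PSI)
for a in(-.085,0): print(manip.solve_ik(tgt(a,0,.057),o))
manip.reach(tgt(-.095,0,.14),o); manip.sleep(.2); print(rel(),manip.current_time_s())
manip.servo_line(tgt(-.085,0,.0575),o,velocity=.1,guard=6); manip.sleep(.3); print(rel(),pose()[1],manip.current_contact_force())
c,p=snap("wrist","w9.png");snap("scene","s9.png"); print(manip.current_time_s(),manip.current_q())
s=cv2.imread("pics/s9.png")[150:370,150:390]; w=cv2.imread("pics/w9.png")
cv2.imwrite("pics/z9.png",np.hstack([cv2.resize(s,(400,367)),cv2.resize(w,(400,300))[:300,:] if 0 else cv2.resize(w,(400,367))]))
E
```

```text
[ 0.32289849  0.73069172 -0.68730461  1.90012514  0.66691526  0.7539588
  0.84671845]
[ 0.29307507  0.83716995 -0.68135968  1.67266293  0.65628217  0.87368511
  0.9299401 ]
[-94.28  -1.2  139.84] 13.8167
[-8.475e+01 -7.000e-02  5.787e+01] [-3.54615207e-02  3.14072916e+00 -1.27083625e-04] [ 0.48914906  0.83474338 -2.59520999]
15.2 [ 0.3279125   0.73185779 -0.69436541  1.89973342  0.67188197  0.75763747
  0.84294821]
```

View pics/z9.png

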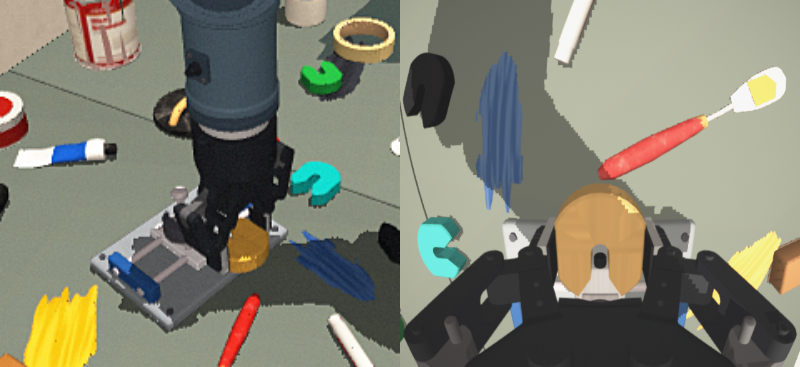

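Run:
```python
from h import *
o=ori(np.pi+PSI)
g=manip.servo_line(tgt(-.025,0,.0568),o,velocity=.05,guard=4); print(g,rel(),manip.current_contact_force())
if not g:
    g=manip.servo_line(tgt(.004,0,.0568),o,velocity=.015,guard=4); print(g,rel(),manip.current_contact_force(),manip.current_moment())
    manip.sleep(.1);print(rel(),manip.current_contact_force())
snap("wrist","w10.png");snap("top","t10.png");print(manip.current_time_s())
s=cv2.imread("pics/t10.png")[180:290,200:320]; w=cv2.imread("pics/w10.png")[200:440,160:480]
cv2.imwrite("pics/z10.png",np.hstack([cv2.resize(s,(400,367)),cv2.resize(w,(400,300)) if 0 else cv2.resize(w,(400,367))]))
```

```text
False [-2.537e+01  1.000e-02  5.678e+01] [ 0.46477985 -0.21746802 -2.8003622 ]
True [ 1.74 -0.28 55.78] [ 0.15009013  0.88887878 -2.75094756] [ 0.02055129 -0.05535548  0.03189706]
[ 1.03 -0.58 55.07] [ 0.39705728 -0.04286183 -2.63903679]
18.5417
```

View pics/z10.png

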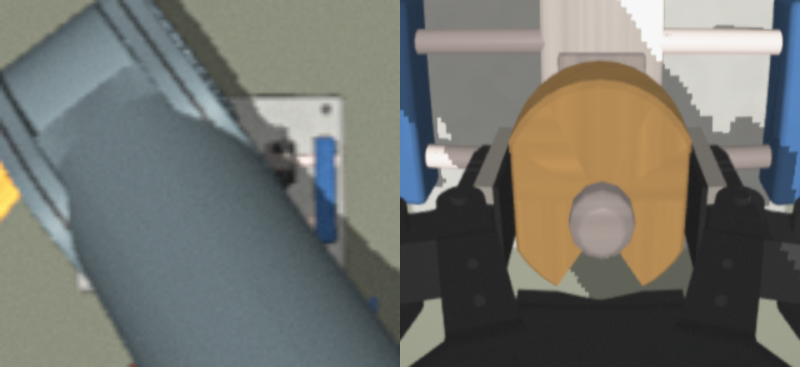

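Run:
```python
from h import *
o=ori(np.pi+PSI)
manip.servo_line(tgt(.0001,0,.0555),o,velocity=.02,guard=5); manip.sleep(.15); print(rel(),manip.current_contact_force())
g=manip.servo_line(tgt(.0001,0,.0455),o,velocity=.012,guard=4); print(g,rel(),manip.current_contact_force(),manip.current_moment())
manip.sleep(.3);print(rel(),manip.current_contact_force(),manip.current_time_s())
```

```text
[ 1.100e-01 -3.000e-02  5.548e+01] [-1.22835151  0.81968164 -2.87100306]
True [ 3.000e-02 -3.000e-02  4.797e+01] [-0.15318647 -0.25479729  5.64487583] [-0.03375569  0.13587103  0.01084607]
[ 2.000e-02 -3.000e-02  4.799e+01] [-0.31144159 -0.52480304  5.66175249] 19.8667
```

Run:
```python
from h import *
manip.servo_line(tgt(.0001,0,.0482),ori(np.pi+PSI),velocity=.01); manip.sleep(.1); print(rel(),manip.current_contact_force())
for k in range(1,10):
    a=np.radians(10*k)
    t0=manip.current_time_s()
    g=manip.servo_line(tgt(0,0,.0482),ori(np.pi+PSI-a),velocity=.02,guard=6)
    f=manip.current_contact_force(); print(10*k,g,rel(),np.round(f,1),np.round(manip.current_moment(),2),round(manip.current_time_s()-t0,2))
    if g: break
print(manip.current_time_s())
```

```text
[ 1.000e-01 -1.000e-02  4.808e+01] [ 0.4762308   0.01944436 -2.06571862]
10 False [-0.15  0.09 48.06] [-0.8  0.2 -1.7] [ 0.08  0.06 -0.01] 0.32
20 False [-0.07 -0.09 48.09] [-0.3  0.2 -1.8] [ 0.07 -0.01  0.03] 0.33
30 False [-0.06 -0.14 48.06] [-0.6  0.4 -2.6] [ 0.07  0.01 -0.02] 0.32
40 False [ 0.06  0.2  48.16] [ 0.3  0.8 -2.4] [ 0.27 -0.04  0.04] 0.32
50 False [ 0.17  0.57 48.21] [ 0.8  0.9 -2.7] [ 0.55 -0.13  0.05] 0.32
60 False [ 0.38  0.89 48.31] [ 1.3  4.1 -3.2] [ 0.9  -0.3   0.01] 0.32
70 False [ 0.66  1.11 48.44] [ 2.5  4.9 -3.4] [ 1.1  -0.48  0.02] 0.33
80 False [ 0.96  1.32 48.54] [ 1.6  6.  -3.5] [ 1.15 -0.61  0.04] 0.32
90 False [ 1.3   1.29 48.66] [ 3.7  5.5 -3.5] [ 1.1  -0.74  0.05] 0.32
23.2333
```

Run:
```python
from h import *
o=ori(np.pi+PSI-np.pi/2)
for d in (.0015,.0025):
    manip.servo_line(tgt(d,d,.0482),o,velocity=.01); manip.sleep(.15); print(rel(),np.round(manip.current_contact_force(),1),np.round(manip.current_moment(),2),R.from_rotvec(pose()[1]).as_matrix()[:2,0])
    if np.hypot(*manip.current_contact_force()[:2])<1.5: break
snap("wrist","w11.png");print(manip.current_time_s())
w=cv2.imread("pics/w11.png")[140:440,120:520]
cv2.imwrite("pics/z11.png",cv2.resize(w,None,fx=2,fy=2))
```

```text
[ 1.53  0.88 48.18] [ 1.9  0.4 -1.7] [ 0.1  -0.32  0.01] [-0.02309459  0.99973313]
[ 2.34  2.36 48.09] [-0.  -0.7 -2.2] [-0.15  0.01  0.03] [-0.02267916  0.99974278]
24.2333
```

View pics/z11.png

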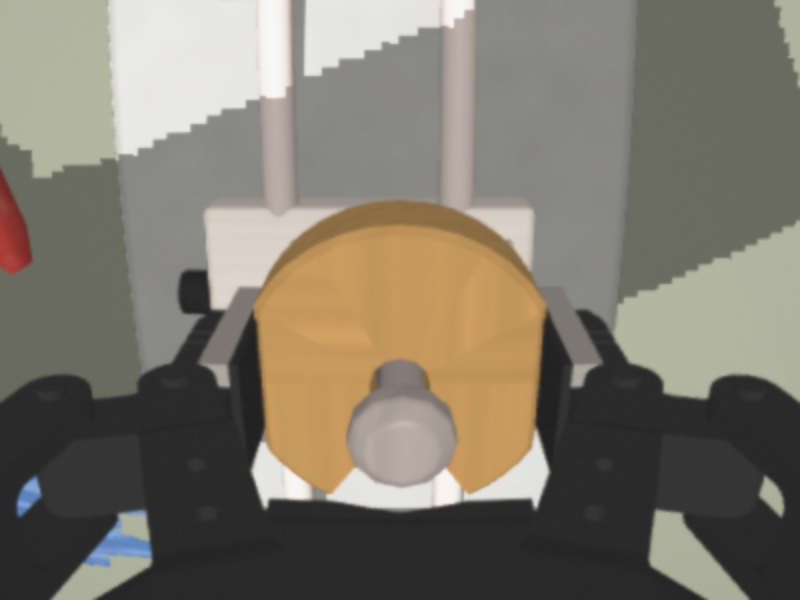

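Run:
```python
from h import *
o=ori(np.pi+PSI-np.pi/2)
manip.grip(1.0); print(manip.current_finger_gap(),rel(),manip.current_contact_force())
print(manip.servo_line(tgt(.0025,.0025,.19),o,velocity=.1,guard=6)); manip.sleep(.2); print(rel(),manip.current_contact_force())
c,p=snap("wrist","w12.png"); print(manip.current_time_s())
w=cv2.imread("pics/w12.png")[100:400,120:520]
cv2.imwrite("pics/z12.png",cv2.resize(w,None,fx=2,fy=2))
```

```text
1.0033783337699365 [ 2.66  2.71 48.33] [0.56056817 0.8130826  0.34212678]
False
[  2.3    2.49 189.61] [ 0.37439366 -0.51512868 -0.29143087]
26.4917
```

View pics/z12.png

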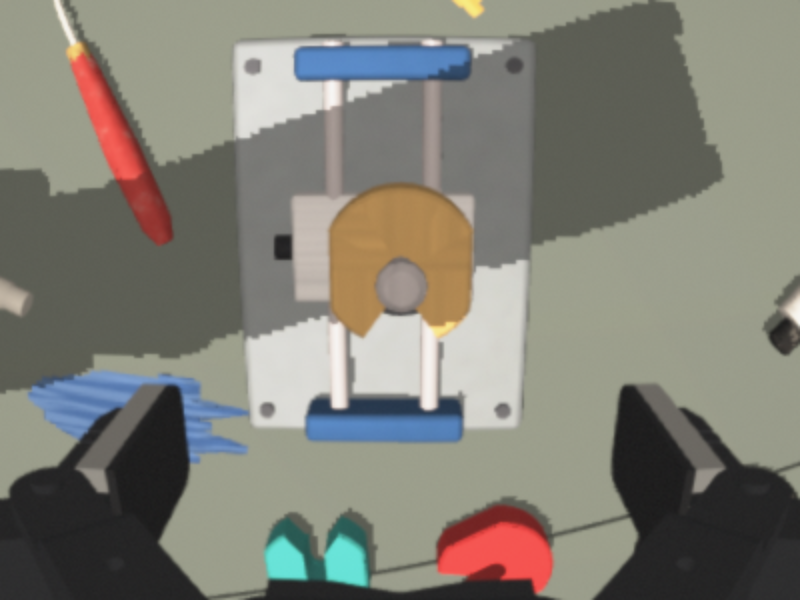

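Run:
```python
from h import *
c,p=load("w12.png")
P=onz(c,(np.array([(331,227),(471,227),(333,305),(469,305),(401,285)])+.5)/2-.5+[120,100],.070,p); print(P.round(4),P[:4].mean(0),np.linalg.norm(P[0]-P[1]),np.linalg.norm(P[2]-P[3]))
d=P[2]+P[3]-P[0]-P[1]; print("slot yaw",np.degrees(np.arctan2(d[1],d[0])))
manip.hand_in(); print(manip.current_time_s())
```

```text
[[0.6016 0.0779 0.07  ]
 [0.6514 0.079  0.07  ]
 [0.6023 0.0489 0.07  ]
 [0.652  0.05   0.07  ]
 [0.627  0.057  0.07  ]] [0.62682627 0.06395013 0.07      ] 0.04982822114289752 0.04970869382886069
slot yaw -88.67717651705193
the job is handed in; nothing more can be done
the job is handed in; nothing more can be done
```

The brass disc is on the stem, seated in the lower disc, turned a quarter turn and released. I handed the job in at about 26.5 s; no verdict is reported, so success rests on my own checks below.

**Steps**
- **Finding things:** I located the brass disc and the tester with the wrist camera and cross-checked both against the top camera. The tester is turned about 1.3°, and its stem axis is near (0.625, 0.061) m.
- **Threading and seating:** I slid the disc in from the front with the slot leading. It met the stem 1.5–1.7 mm past centre, which matches the 1.5 mm of play. It then nested, stopping at 48.0 mm above the tester's origin, exactly the nested height, and it stayed lined up there for over 0.3 s.
- **Turning and letting go:** I turned it 90° in guarded 10° steps, eased off, opened the gripper and lifted straight up without contact.

**Final checks**
- **Height:** the disc was at about 48.1 mm just before release. The last picture shows it level, but I did not measure height or tilt again after letting go.
- **Slot:** it lies at −88.7° in the world frame, which is 90° from the lower slot.
- **Forces:** the force change felt while seating it was about 8.5 N. The highest reading during the turn was about 7 N.
- **Black disc:** I never went near it, and it was not re-measured at the end.

**What disagreed**
- **Fingertips:** they stand about 3 cm short of the stated TCP, so my first close shut above the disc. I went lower under a force guard and gripped it on the second try.
- **Sideways load:** during the turn it reached about 6.5 N and pushed the tool up to 1.8 mm off. I shifted about 2.5 mm in x and y to relieve it before letting go.
- **Disc width:** the flats measured about 50 mm across in the images taken after gripping, against the stated 52 mm. I put that down to the visible edge.

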